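Put the power resistor away in the sliding-cover enclosure

TASK

Put the ceramic power resistor away in the aluminium project enclosure: slide the enclosure's cover back to the robot's left, lower the resistor in so that it lies flat on the floor inside (do not drop it), then slide the cover fully shut. Leave the battery pack, the Morse key and the standing-wave meter where they are.

Things in the scene. Friction and masses are not known exactly. Their poses are not given: they have to be found in the camera images.
- enclosure: low rectangular project enclosure of bare aluminium, fixed to the desk, 146 mm (its x) by 196 mm (its y) by 56 mm high. Origin at the centre of its underside, z up. Inside: floor top 4 mm above the desk, clear space 134 mm (x) by 184 mm (y); long side walls and end walls 6 mm thick; rail lips along both long sides leave a clear mouth 126 mm wide (x). Its position and yaw vary
- cover (a joint): travel of the flat sliding cover in m: 0 fully shut, 0.15 fully open (end stops at both); it slides along the enclosure's +y (roughly the robot's left) and, open, overhangs the enclosure's +y end. May start ajar; stays where left; takes about 2 to 3 N. Plate 138 by 194 mm, 4 mm thick, top face 52.5 mm above the desk, underside 48.5 mm. Fully open, the mouth runs from y = -92 mm (end wall) to +53 mm
- cover_rib (a point): centre of the top edge of the upright rib in the middle of the cover, by which it is pushed: rib 70 mm long across the cover (enclosure's x), 10 mm thick (y), standing 18 mm above the cover, top edge 70.5 mm above the desk. It moves with the cover and is at enclosure x = 0, y = the joint value. Axes as the enclosure's
- resistor_center (a point): centre of the ceramic power resistor, a ridged off-white square bar 100 mm long (its x), 34 mm wide (y) and 34 mm high, with a small steel lug at each end (120 mm over the lugs); lying on the desk its centre is 17 mm up; 0.15 to 0.31 kg. Yaw varies, and it may lie in any of three places shared with the battery pack and the key
- battery: shrink-wrapped flat battery pack, 134 by 46 by 22 mm with a plug on one end; origin at the centre of its underside, long axis x. Leave alone
- key: Morse paddle key: steel base 85 by 65 mm, 42 mm high with two black finger paddles; origin at the centre of its underside. Leave alone
- swr_meter: standing-wave meter, an aluminium box 65 by 150 by 70 mm with two dials, at the far side of the desk; origin at the centre of its underside. Leave alone
Mind the look-alikes: they are no part of the job. Of the things that look like the part that bears resistor_center, take the one that is farthest to the robot's right at the start. Leave any turquoise look-alike of the enclosure alone.

How it is judged:
By the outcome, as a careful person would: the job done as asked, in the order asked, and still so for the second after the job is handed in, with the robot touching nothing.
It also fails if it takes over 64 s, if anything falls off the work surface, if the arm or the gripper's body presses on something with over 40 N, if the wrist force passes 120 N, or if a joint passes its speed limit or range.

ROBOT

A 6-joint arm with a two-finger parallel gripper is mounted at the origin on the work surface. World frame = base frame: x ahead of the robot, y to its left, z up, the work surface at z = 0. Lengths are in m, angles in rad, forces in N, time in s.
With the tool pointing down it reaches from about 0.3 to 0.875 m from the base axis. Payload 6.4 kg.
Tool frame: the origin (TCP) lies at the very end of the fingers, on their centre line; the grasp point (between the pads) lies arm.hold_point_z behind it (arm.hold_point_z is the distance from the TCP to the grasp point, in m); z points along the fingers, y is the direction in which the jaws open and shut (so a half turn about z gives the same grasp; the last joint's range is limited). The gripper opens to 88 mm and grips with 3 to 60 N. Pads are 18 mm wide; open, the fingers measure 123 mm over their backs; the gripper's body (75 mm by 187 mm) begins 45 mm behind the grasp point.
Start: joints at [-1.533, 0.181, 1.607, -0, 1.354, -0.206], TCP at [0.139, -0.558, 0.239] pointing down, gripper open.
Joint ranges: [-2.99, 2.99], [-0.89, 2.07], [0.3, 2.58], [-1.14, 4.28], [0, 2.63], [-3.12, 3.12]. Speed limits (rad/s): [2.57, 2.57, 3.01, 3.14, 3.14, 3.14].

INTERFACE

Orientations are given as a unit quaternion [w, x, y, z].
In Python, from plant import arm gives the robot as it stands. The module is installed in compiled form; this text tells all that it offers.
- The arm moves only by the tool step_arm, never from a script. Its argument "commands" is a list of rows, each an object with "grip": the closure, from -1 (fully open) to 1 (shut), so that 0 is half open; "xyz": the shift along the tool's x, y, z in cm, a list of three; "turn": the turn about the tool's z in rad. In form: [{"grip": grip, "xyz": [x, y, z], "turn": turn}, ...]. A call has 1 to 5 rows; each row shifts and turns the commanded pose from where the row before left it, along the tool's axes as they then stand; what a row does not reach is not made up. A row lasts 1/12 s, in which the tool goes at most 41.7 mm and 7.16 degrees, less where a joint would pass 70% of its speed; a pose out of reach is approached as far as the arm can. A call with a gripper value outside its range is refused whole. The fingers move at their own pace and stop on an object; "grip_force" is the grip in N (left out, the last holds). Time passes only in rows, so rows that do not move let the fingers close. It gives the time, the measured TCP pose, the force and the opening at its end, in the units of the state.
- arm.read_state(): the state, without advancing time (a new reading comes with each control period).
- arm.camera(name): name is "side" or "top"; returns a dict with "pixels" (400x640x3 uint8, blue, green, red), "mtx" (3x3 intrinsics, pixels), "eye" and "attitude" of the camera in the world. Camera axes: x right, y up, looking along -z (the intrinsics and any distortion apply to the point x, -y, -z); pixel columns grow to the right and rows downward; lengths in m; the calibration is good to about 2 mm. A picture is of the moment at which its call begins. There is no depth.
- arm.job_done(): hands the job in, once; it reports no verdict.
Trained networks look in a picture, given as the dict that the camera call returned (one of the last four; its "shot" number tells which), for a name from the list of things; names that differ only in an ending like _2 or _b are one class to them, and where a whole thing is asked for, a point or a joint stands for the part that bears it (a point fixed in the world has none). Each returns a list of dicts, best first, with "p" (0 to 1); they miss things now and then, are a little off and sometimes report something else, mostly with a low value. They report only what shows in the picture. A call takes as long as a camera call. They do not tell look-alikes from the thing itself.
- arm.search_frame(picture, label): "uv" ([column, row] in pixels, amid what is visible of it).
The state is a dict: "time": time; "joint_pos": joint angles; "dq": joint speeds; "tau": joint torques, N m; "position": TCP position; "orientation": TCP orientation; "contact_force": force on the tool from outside, world axes, zero at the start; "ft_torque": the same for the moment, N m; "width": opening from 0.0 (shut) to 1.0 (fully open).
Only numpy, scipy, OpenCV 4.12 (cv2) and the standard library are available. Lean on these libraries where they do the work, as an engineer would, in place of code of your own. Each camera call takes 0.05 s, during which the arm holds its last target. There are 200 camera calls.

## Working session

There is one attempt and no reset: what is moved stays moved. The work goes in short steps, Python scripts to look and compute and a tool call to move; the robot and the scene stay as the last step left them, time stands still between calls to the robot, and variables do not carry over. Pictures are saved under pics/ and viewed, about 8 in all and at most 12, crops included, and the job is handed in when it is done.

Besides the shell and the picture viewer there is one more tool, called as name([rows], argument=value, ...), one row to a line, values as JSON. step_arm: Moves the arm, as the interface text tells. Its arguments: {"type":"object","properties":{"commands":{"type":"array"},"grip_force":{"type":"number"}},"required":["commands"]}

```bash
mkdir -p pics; cat > h.py <<'E'
from plant import arm
import numpy as np, cv2
from scipy.spatial.transform import Rotation as R
def rot(a):
    a=np.array(a,float)
    return a if a.shape==(3,3) else R.from_quat(np.r_[a[1:],a[0]]).as_matrix()
def ray(c,uv):
    d=np.linalg.inv(c["mtx"])@[uv[0],uv[1],1]
    return np.array(c["eye"]), rot(c["attitude"])@(d*[1,-1,-1])
def atz(c,uv,z):
    e,d=ray(c,uv); return e+d*(z-e[2])/d[2]
def proj(c,P):
    q=(np.atleast_2d(P)-c["eye"])@rot(c["attitude"])*[1,-1,-1]
    q=q@np.array(c["mtx"]).T; return q[:,:2]/q[:,2:]
def tri(c1,u1,c2,u2):
    A=[];b=[]
    for c,u in((c1,u1),(c2,u2)):
        e,d=ray(c,u); d/=np.linalg.norm(d); M=np.eye(3)-np.outer(d,d); A.append(M);b.append(M@e)
    return np.linalg.solve(sum(A),sum(b))
E
python3 - <<'E'
from h import *
s=arm.read_state(); print(s, arm.hold_point_z)
for n in("side","top"):
    c=arm.camera(n); cv2.imwrite(f"pics/{n}0.png",c["pixels"]); print(n,c.keys(),c["mtx"],c["eye"],c["attitude"])
    for l in("enclosure","cover","cover_rib","resistor_center","battery","key","swr_meter"):
        print(l,[(np.round(r["uv"]),round(r["p"],2),np.round(atz(c,r["uv"],.03),3)) for r in arm.search_frame(c,l)[:4]])
E
```

```text
{'time': 0.0, 'joint_pos': array([-1.53329555e+00,  1.81522654e-01,  1.60797225e+00, -1.77471966e-05,
        1.35382804e+00, -2.06280380e-01]), 'dq': array([ 0.00096012, -0.0017173 ,  0.00020169,  0.00120094, -0.00109068,
        0.0013123 ]), 'tau': array([-7.35281501e-04, -4.33872199e+01, -3.41850293e+01,  7.02870497e-02,
        3.87302390e-02, -1.51716895e-04]), 'position': array([ 0.13879214, -0.55745142,  0.23783777]), 'orientation': array([-8.62794935e-04,  9.92579932e-01,  1.21590831e-01,  6.42895944e-05]), 'contact_force': array([ 0.4623446 , -0.234849  ,  0.04679596]), 'ft_torque': array([-0.03662932,  0.05909275, -0.00538565]), 'width': 1.0015502765118842} 0.0187
side dict_keys(['pixels', 'mtx', 'eye', 'attitude', 'shot']) [[454.22732396   0.         314.4983676 ]
 [  0.         454.22732396 204.34471374]
 [  0.           0.           1.        ]] [0.39269409 0.76365941 0.76009158] [-0.0512359  -0.0282158   0.42512602  0.90324228]
enclosure [(array([296., 272.]), 0.97, array([0.513, 0.115, 0.03 ])), (array([402., 158.]), 0.74, array([ 0.277, -0.346,  0.03 ]))]
cover [(arr
[... 1098 characters left out ...]
92, array([0.515, 0.114, 0.03 ])), (array([422., 292.]), 0.91, array([ 0.222, -0.382,  0.03 ]))]
cover_rib [(array([240., 190.]), 0.87, array([0.507, 0.119, 0.03 ])), (array([422., 294.]), 0.63, array([ 0.215, -0.384,  0.03 ]))]
resistor_center [(array([314., 142.]), 0.97, array([ 0.64 , -0.088,  0.03 ])), (array([209., 122.]), 0.8, array([0.698, 0.209, 0.03 ])), (array([364., 157.]), 0.69, array([ 0.597, -0.226,  0.03 ]))]
battery [(array([418., 211.]), 0.88, array([ 0.444, -0.378,  0.03 ]))]
key [(array([357., 216.]), 0.97, array([ 0.432, -0.206,  0.03 ]))]
swr_meter [(array([285.,  85.]), 0.77, array([ 0.806, -0.005,  0.03 ])), (array([355., 215.]), 0.29, array([ 0.434, -0.201,  0.03 ]))]
```

View pics/top0.png

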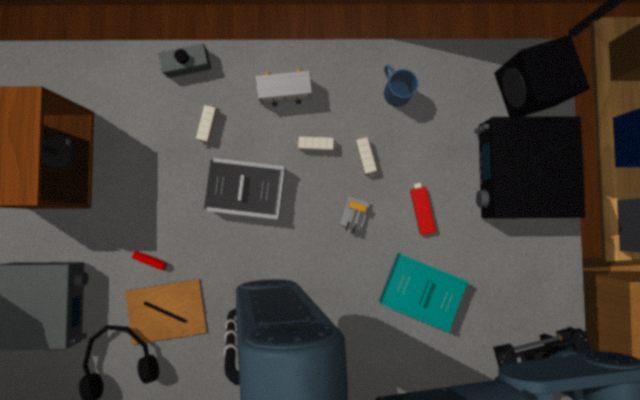

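View pics/side0.png

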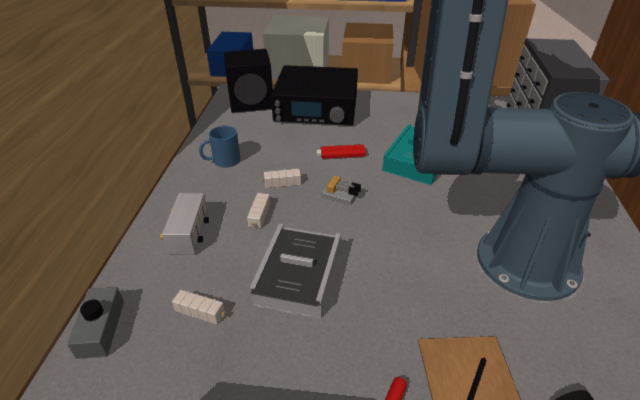

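Candidates for the resistor are the off-white bars at top-view (206,124), (316,143) and (367,156). The last is farthest right (y≈-0.23), so it is the one meant. The enclosure is the grey one at (245,188); the turquoise one at (424,291) is the look-alike. Next I enlarge to confirm.

```bash
python3 - <<'E'
from h import *
t=cv2.imread("pics/top0.png"); s=cv2.imread("pics/side0.png")
f=lambda im,x,y,w,h,k: cv2.resize(im[y:y+h,x:x+w],None,fx=k,fy=k,interpolation=cv2.INTER_CUBIC)
a=np.hstack([f(t,195,145,100,75,4),f(t,340,130,50,37.5.__int__()+1,8)[:300]])
b=np.hstack([f(s,245,220,100,75,4),f(s,250,155,100,75,4)[:300]])
cv2.imwrite("pics/crop0.png",np.vstack([a,b]))
E
```

```text
(no output)
```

View pics/crop0.png

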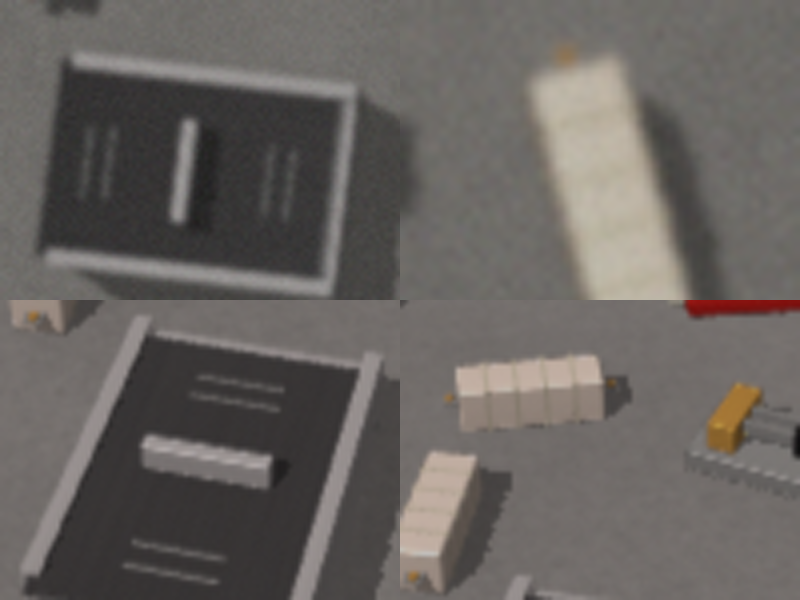

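The bar at top (367,156), side (283,178), is free-standing, with its long axis roughly along world x. The enclosure's rib is at top (241,187) and side (297,258), so the cover is nearly shut. Next I measure both.

```bash
python3 - <<'E'
from h import *
t=arm.camera("top"); s=arm.camera("side")
r=tri(t,(240.8,187.5),s,(297,258.0)); print("rib",r)
# enclosure outline at z=.056
for u in ((212,158.5),(284.2,166.7),(278.2,218.7),(205,209.5)): print(atz(t,u,.056).round(4))
print("rib ends",atz(t,(195+190/4,145+120/4),.0705),atz(t,(195+177/4,145+222/4),.0705))
def blob(c,x,y,n):
    im=c["pixels"].astype(int); b,g,r=im[...,0],im[...,1],im[...,2]
    m=((r-b>18)&(r>110)&(abs(r-g)<45)).astype(np.uint8)
    k,l,st,ce=cv2.connectedComponentsWithStats(m)
    i=np.argmin(np.hypot(*(ce[1:]-[x,y]).T))+1
    print(n,st[i],ce[i]); pts=np.argwhere(l==i)[:,::-1].astype(float); return pts,ce[i]
p,ct=blob(t,367,156,"top"); q,cs=blob(s,283,178,"side")
W=np.array([atz(t,u,.034)[:2] for u in p],np.float32); print(cv2.minAreaRect(W))
print("tri centroid",tri(t,ct,s,cs))
# two-view height: known vertical prism fit
from scipy.optimize import minimize
def mask(c,P):
    u=proj(c,P).astype(np.float32); m=np.zeros((1600,2560),np.uint8)
    cv2.fillConvexPoly(m,cv2.convexHull(((u+.5)*4).astype(np.int32)),1); return m
def real(p):
    m=np.zeros((400,640),np.uint8); m[p[:,1].astype(int),p[:,0].astype(int)]=1; return cv2.resize(m,(2560,1600),interpolation=0)
rt,rs=real(p),real(q)
box=np.array([[i,j,k] for i in(-.05,.05) for j in(-.017,.017) for k in(-.017,.017)])
def cost(v):
    P=box@R.from_euler('z',v[3]).as_matrix().T+v[:3]
    return sum((mask(c,P)!=m).sum()/m.sum() for c,m in((t,rt),(s,rs)))
o=minimize(cost,[.597,-.226,.017,.15],method="Nelder-Mead",options=dict(initial_simplex=np.array([[.597,-.226,.017,.15],[.607,-.226,.017,.15],[.597,-.216,.017,.15],[.597,-.226,.027,.15],[.597,-.226,.017,.35]])))
print("fit",o.x,o.fun)
E
```

```text
rib [0.51055713 0.11162602 0.06819504]
[0.5914 0.1934 0.056 ]
[ 0.5674 -0.0052  0.056 ]
[0.4248 0.0113 0.056 ]
[0.4512 0.2111 0.056 ]
rib ends [0.54365886 0.10672268 0.0705    ] [0.47448458 0.11514533 0.0705    ]
top [357 135  19  38 428] [365.64252336 154.39719626]
side [264 169  37  19 584] [282.06335616 177.68493151]
((0.6058874726295471, -0.2318226397037506), (0.10967785120010376, 0.037011656910181046), 14.43095874786377)
tri centroid [ 0.60590634 -0.23402087  0.01723067]
fit [ 0.60602468 -0.23453981  0.01678261  0.23305621] 0.30916736013314555
```

```bash
cat >> h.py <<'E'
def delta(x,y,z,phi):
    s=arm.read_state(); M=rot(s["orientation"]); d=M.T@(np.array([x,y,z])-s["position"])
    p=np.arctan2(M[1,0],M[0,0]); t=-(phi-p)
    print("t",round(s["time"],2),"pos",s["position"].round(4),"phi",round(p,3),"cm",(d*100).round(2),"turn",round(t,3),"F",s["contact_force"].round(1),"w",round(s["width"],3),"tilt",M[2,2].round(4))
C=np.array([.5085,.1025]);EX=np.array([np.cos(.122),-np.sin(.122)]);EY=np.array([np.sin(.122),np.cos(.122)])
def enc(x,y): return C+x*EX+y*EY
E
```

step_arm([
  {"grip":0,"xyz":[2,-3.4,0],"turn":0.122},
  {"grip":0,"xyz":[2,-3.4,0],"turn":0.122},
  {"grip":0,"xyz":[2,-3.4,0],"turn":0.122},
  {"grip":0,"xyz":[1.6,-3.7,0],"turn":0},
  {"grip":0,"xyz":[1.6,-3.7,0],"turn":0},
])

```text
time: 1.32
position: [0.2269, -0.3789, 0.2386]
orientation: [0.0, 0.998, -0.062, 0.0]
contact_force: [0.8, -0.4, 0.0]
width: 0.647
```

step_arm([
  {"grip":0,"xyz":[1.6,-3.7,0],"turn":0},
  {"grip":0,"xyz":[1.6,-3.7,0],"turn":0},
  {"grip":0,"xyz":[1.6,-3.7,0],"turn":0},
  {"grip":0,"xyz":[1.6,-3.7,0],"turn":0},
  {"grip":0,"xyz":[1.6,-3.7,0],"turn":0},
])

```text
time: 1.73
position: [0.329, -0.2049, 0.2391]
orientation: [0.0, 0.998, -0.061, 0.0]
contact_force: [1.1, -0.6, -0.6]
width: 0.501
```

```bash
python3 -c "
from h import *
delta(.510,.1115,.12,-.122)"
```

```text
t 1.73 pos [ 0.329  -0.2049  0.2391] phi -0.123 cm [ 14.07 -33.63  11.89] turn -0.001 F [ 1.1 -0.6 -0.6] w 0.501 tilt -1.0
```

step_arm([
  {"grip":0,"xyz":[1.5,-3.6,1],"turn":0},
  {"grip":0,"xyz":[1.5,-3.6,1],"turn":0},
  {"grip":0,"xyz":[1.5,-3.6,1],"turn":0},
  {"grip":0,"xyz":[1.5,-3.6,1],"turn":0},
  {"grip":0,"xyz":[1.5,-3.6,1],"turn":0},
])

```text
time: 2.15
position: [0.4256, -0.0351, 0.1887]
orientation: [0.0, 0.998, -0.061, 0.001]
contact_force: [1.5, -0.9, 1.0]
width: 0.499
```

step_arm([
  {"grip":0,"xyz":[1.5,-3.6,1],"turn":0},
  {"grip":0,"xyz":[1.5,-3.6,1],"turn":0},
  {"grip":0,"xyz":[1.5,-3.6,1],"turn":0},
  {"grip":0,"xyz":[0.4,-1.0,0.5],"turn":0},
  {"grip":0,"xyz":[0,0,0.5],"turn":0},
])

```text
time: 2.57
position: [0.4885, 0.0764, 0.1481]
orientation: [-0.0, 0.998, -0.059, -0.0]
contact_force: [-0.6, -1.6, 0.4]
width: 0.5
```

```bash
python3 -c "
from h import *
delta(.510,.1115,.059,-.122)
c=arm.camera('side'); cv2.imwrite('pics/s1.png',cv2.resize(c['pixels'][170:330,190:430],None,fx=3,fy=3))"
```

```text
t 2.57 pos [0.4885 0.0764 0.1481] phi -0.118 cm [ 1.72 -3.74  8.91] turn 0.004 F [-0.6 -1.6  0.4] w 0.5 tilt -1.0
```

View pics/s1.png

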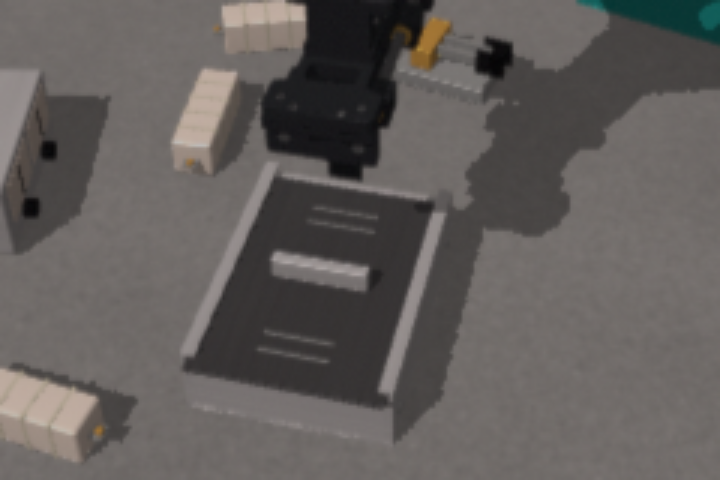

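The gripper is over the near part of the cover, with the rib clear at crop (320,270). I finish the approach and descend.

step_arm([
  {"grip":0,"xyz":[1.7,-3.7,0],"turn":0},
  {"grip":0,"xyz":[0,0,2.5],"turn":0},
  {"grip":0,"xyz":[0,0,2.5],"turn":0},
  {"grip":0,"xyz":[0,0,2],"turn":0},
  {"grip":0,"xyz":[0,0,0],"turn":0},
])

```text
time: 3.03
position: [0.5059, 0.1072, 0.0753]
orientation: [0.0, 0.998, -0.062, -0.004]
contact_force: [-1.0, -0.2, -1.0]
width: 0.499
```

```bash
python3 -c "
from h import *
delta(.510,.1115,.058,-.122)"
```

```text
t 3.03 pos [0.5059 0.1072 0.0753] phi -0.124 cm [ 0.37 -0.48  1.72] turn -0.002 F [-1.  -0.2 -1. ] w 0.499 tilt -1.0
```

step_arm([
  {"grip":0,"xyz":[0.3,-0.4,1.0],"turn":0},
  {"grip":0,"xyz":[0,0,0.6],"turn":0},
  {"grip":0,"xyz":[0,0,0],"turn":0},
])

```text
time: 3.28
position: [0.5129, 0.1118, 0.0627]
orientation: [0.0, 0.998, -0.061, 0.0]
contact_force: [0.1, -0.5, 0.0]
width: 0.494
```

step_arm([
  {"grip":1,"xyz":[0,0,0],"turn":0},
  {"grip":1,"xyz":[0,0,0],"turn":0},
  {"grip":1,"xyz":[0,0,0],"turn":0},
  {"grip":1,"xyz":[0,0,0],"turn":0},
  {"grip":1,"xyz":[0,0,0],"turn":0},
], grip_force=10)

```text
time: 3.7
position: [0.513, 0.1124, 0.0632]
orientation: [0.0, 0.998, -0.061, 0.0]
contact_force: [-0.3, -2.0, 0.4]
width: 0.149
```

```bash
python3 -c "
from h import *
print(enc(0,.15))
delta(*enc(0,.15),.058,-.122)"
```

```text
[0.52675464 0.25138508]
t 3.7 pos [0.513  0.1124 0.0632] phi -0.122 cm [ -0.33 -13.97   0.52] turn -0.0 F [-0.3 -2.   0.4] w 0.149 tilt -1.0
```

step_arm([
  {"grip":1,"xyz":[0,0,0],"turn":0},
  {"grip":1,"xyz":[0,-1.0,0],"turn":0},
  {"grip":1,"xyz":[0,-1.5,0],"turn":0},
  {"grip":1,"xyz":[0,-1.5,0],"turn":0},
  {"grip":1,"xyz":[0,-1.5,0],"turn":0},
])

```text
time: 4.12
position: [0.5199, 0.1675, 0.0631]
orientation: [0.0, 0.998, -0.061, 0.0]
contact_force: [0.0, -1.9, 2.3]
width: 0.111
```

step_arm([
  {"grip":1,"xyz":[0,-2,0],"turn":0},
  {"grip":1,"xyz":[0,-2,0],"turn":0},
  {"grip":1,"xyz":[0,-2,0],"turn":0},
  {"grip":1,"xyz":[0,-1.5,0],"turn":0},
  {"grip":1,"xyz":[0,0,0],"turn":0},
])

```text
time: 4.53
position: [0.5293, 0.2443, 0.0631]
orientation: [-0.001, 0.998, -0.06, 0.001]
contact_force: [1.4, 2.5, 3.7]
width: 0.112
```

```bash
python3 -c "
from h import *
delta(*enc(0,.15),.058,-.122)"
```

```text
t 4.53 pos [0.5293 0.2443 0.0631] phi -0.12 cm [-0.34 -0.67  0.51] turn 0.002 F [1.4 2.5 3.7] w 0.112 tilt -1.0
```

step_arm([
  {"grip":1,"xyz":[0,-0.6,0],"turn":0},
  {"grip":1,"xyz":[0,-0.3,0],"turn":0},
  {"grip":1,"xyz":[0,0,0],"turn":0},
])

```text
time: 4.78
position: [0.5301, 0.2498, 0.0631]
orientation: [0.0, 0.998, -0.061, 0.0]
contact_force: [0.6, -2.6, 4.5]
width: 0.106
```

step_arm([
  {"grip":1,"xyz":[0,-0.3,0],"turn":0},
  {"grip":1,"xyz":[0,0,0],"turn":0},
])

```text
time: 4.95
position: [0.5301, 0.25, 0.0631]
orientation: [0.003, 0.998, -0.061, -0.0]
contact_force: [-2.2, -14.8, 9.1]
width: 0.113
```

step_arm([
  {"grip":-0.2,"xyz":[0,0.2,0],"turn":0},
  {"grip":-0.2,"xyz":[0,0,0],"turn":0},
  {"grip":-0.2,"xyz":[0,0,0],"turn":0},
  {"grip":-0.2,"xyz":[0,0,-3],"turn":0},
  {"grip":-0.2,"xyz":[0,0,-4],"turn":0},
])

```text
time: 5.37
position: [0.5261, 0.2506, 0.1289]
orientation: [0.001, 0.998, -0.061, -0.005]
contact_force: [0.9, 0.3, 0.2]
width: 0.465
```

step_arm([
  {"grip":-0.2,"xyz":[0,3,-2.5],"turn":0},
  {"grip":-0.2,"xyz":[0.5,4,-1],"turn":-0.12},
  {"grip":-0.2,"xyz":[0,4.1,0],"turn":-0.12},
  {"grip":-0.2,"xyz":[0,4.1,0],"turn":-0.12},
  {"grip":-0.2,"xyz":[0,4,0],"turn":0},
])

```text
time: 5.78
position: [0.5378, 0.067, 0.1674]
orientation: [-0.0, 0.994, 0.111, -0.0]
contact_force: [1.1, 0.4, -0.0]
width: 0.597
```

step_arm([
  {"grip":-0.2,"xyz":[-1,4,0],"turn":0},
  {"grip":-0.2,"xyz":[-1,4,0],"turn":0},
  {"grip":-0.2,"xyz":[-1,4,0],"turn":0},
  {"grip":-0.2,"xyz":[-1,4,0],"turn":0},
  {"grip":-0.2,"xyz":[0,0,0],"turn":0},
])

```text
time: 6.2
position: [0.5338, -0.1035, 0.1673]
orientation: [0.001, 0.994, 0.105, 0.0]
contact_force: [-1.1, 0.5, -0.0]
width: 0.601
```

```bash
python3 -c "
from h import *
delta(.6055,-.234,.1,.24)
c=arm.camera('top'); cv2.imwrite('pics/t2.png',cv2.resize(c['pixels'][120:250,150:400],None,fx=3.2,fy=3.2,interpolation=2))"
```

```text
t 6.2 pos [ 0.5338 -0.1035  0.1673] phi 0.21 cm [ 4.29 14.24  6.76] turn -0.03 F [-1.1  0.5 -0. ] w 0.601 tilt -1.0
```

View pics/t2.png

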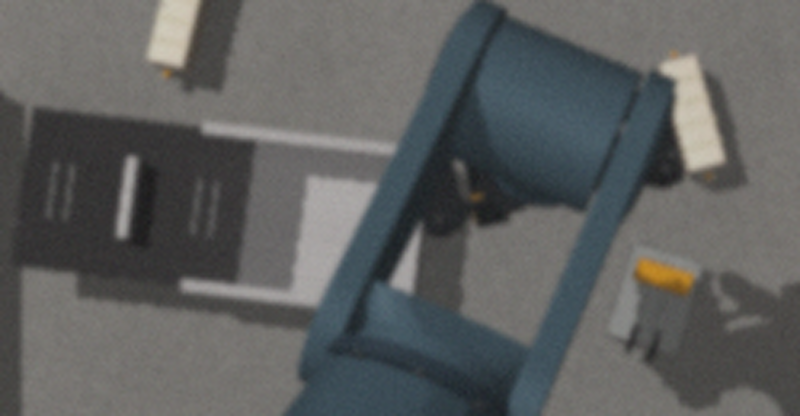

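The cover is fully open with the bright interior showing. The target resistor is visible at crop (693,115), with lugs at (675,55) and (707,178).

```bash
python3 -c "
from h import *
c=arm.camera('top')
a=atz(c,(150+675/3.2,120+55/3.2),.017);b=atz(c,(150+707/3.2,120+177/3.2),.017)
print(a,b,(a+b)/2,np.arctan2(*(a-b)[1::-1]),np.linalg.norm(a-b))
a=atz(c,(150+682/3.2,120+62/3.2),.034);b=atz(c,(150+707/3.2,120+168/3.2),.034)
print((a+b)/2,np.arctan2(*(a-b)[1::-1]),np.linalg.norm(a-b))
delta(.6055,-.234,.1,.24)"
```

```text
[ 0.65578792 -0.22127836  0.017     ] [ 0.54626158 -0.24822459  0.017     ] [ 0.60102475 -0.23475147  0.017     ] 0.241234150082429 0.1127923697377516
[ 0.59928046 -0.23595519  0.034     ] 0.21624567229498295 0.09607722227494649
t 6.3 pos [ 0.5336 -0.0983  0.1669] phi 0.212 cm [ 4.17 14.79  6.67] turn -0.028 F [-0.4  0.1  0.8] w 0.6 tilt -1.0
```

step_arm([
  {"grip":-0.6,"xyz":[1,3.7,0],"turn":-0.027},
  {"grip":-0.6,"xyz":[1,3.7,0],"turn":0},
  {"grip":-0.6,"xyz":[1,3.7,1],"turn":0},
  {"grip":-0.6,"xyz":[0.9,3.7,2],"turn":0},
  {"grip":-0.6,"xyz":[0,0,3],"turn":0},
])

```text
time: 6.72
position: [0.6109, -0.2358, 0.1106]
orientation: [0.003, 0.993, 0.121, 0.004]
contact_force: [0.8, -0.7, -0.1]
width: 0.799
```

```bash
python3 -c "
from h import *
delta(.603,-.234,.005,.237)"
```

```text
t 6.72 pos [ 0.6109 -0.2358  0.1106] phi 0.242 cm [-0.8  -0.45 10.55] turn 0.005 F [ 0.8 -0.7 -0.1] w 0.799 tilt -0.9999
```

step_arm([
  {"grip":-0.6,"xyz":[-0.5,-0.3,2],"turn":0},
  {"grip":-0.6,"xyz":[0,0,2],"turn":0},
  {"grip":-0.6,"xyz":[0,0,1.5],"turn":0},
  {"grip":-0.6,"xyz":[0,0,0],"turn":0},
  {"grip":-0.6,"xyz":[0,0,0],"turn":0},
])

```text
time: 7.13
position: [0.6001, -0.2268, 0.0519]
orientation: [-0.001, 0.993, 0.122, -0.001]
contact_force: [0.6, -0.1, 0.5]
width: 0.803
```

```bash
python3 -c "
from h import *
delta(.603,-.234,.005,.237)
c=arm.camera('side'); cv2.imwrite('pics/s3.png',cv2.resize(c['pixels'][100:220,210:370],None,fx=4,fy=4,interpolation=2))"
```

```text
t 7.13 pos [ 0.6001 -0.2268  0.0519] phi 0.245 cm [0.11 0.78 4.69] turn 0.008 F [ 0.6 -0.1  0.5] w 0.803 tilt -1.0
```

View pics/s3.png

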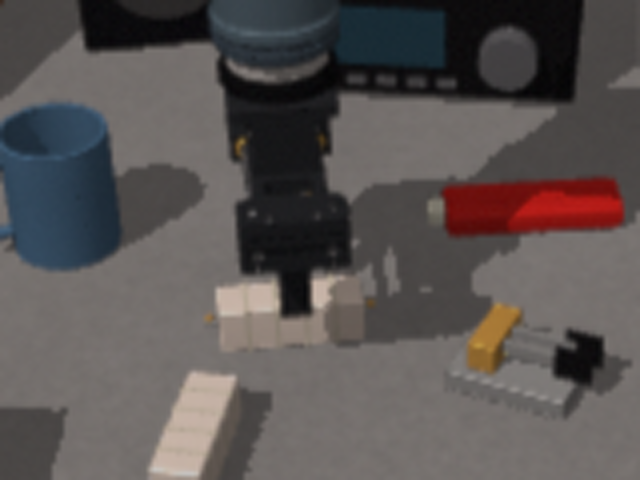

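The near finger stands at mid-length of the bar (crop 295 against the bar's 218–363). I shift 7 mm across and descend.

step_arm([
  {"grip":-0.6,"xyz":[0.1,0.7,0],"turn":0},
  {"grip":-0.6,"xyz":[0,0,1.5],"turn":0},
  {"grip":-0.6,"xyz":[0,0,1.5],"turn":0},
  {"grip":-0.6,"xyz":[0,0,1.3],"turn":0},
  {"grip":-0.6,"xyz":[0,0,0],"turn":0},
])

```text
time: 7.6
position: [0.6003, -0.2342, 0.0055]
orientation: [-0.002, 0.993, 0.121, -0.003]
contact_force: [-0.5, 0.4, -0.8]
width: 0.798
```

```bash
python3 -c "
from h import *
delta(.603,-.234,.005,.237)"
```

```text
t 7.6 pos [ 0.6003 -0.2342  0.0055] phi 0.243 cm [0.27 0.04 0.05] turn 0.006 F [-0.5  0.4 -0.8] w 0.798 tilt -1.0
```

step_arm([
  {"grip":1,"xyz":[0,0,0],"turn":0},
  {"grip":1,"xyz":[0,0,0],"turn":0},
  {"grip":1,"xyz":[0,0,0],"turn":0},
  {"grip":1,"xyz":[0,0,0],"turn":0},
  {"grip":1,"xyz":[0,0,0],"turn":0},
], grip_force=25)

```text
time: 8.02
position: [0.6035, -0.236, 0.0106]
orientation: [0.0, 0.993, 0.121, 0.0]
contact_force: [0.6, 0.3, 0.5]
width: 0.446
```

step_arm([
  {"grip":1,"xyz":[0,0,0],"turn":0},
  {"grip":1,"xyz":[0,0,0],"turn":0},
  {"grip":1,"xyz":[0,0,0],"turn":0},
  {"grip":1,"xyz":[0,0,0],"turn":0},
])

```text
time: 8.35
position: [0.6034, -0.2358, 0.0105]
orientation: [0.0, 0.993, 0.121, 0.0]
contact_force: [-1.4, 1.6, 4.7]
width: 0.382
```

```bash
python3 -c "
from h import *
delta(.603,-.234,.005,.237)"
```

```text
t 8.35 pos [ 0.6034 -0.2358  0.0105] phi 0.243 cm [ 0.01 -0.18  0.55] turn 0.006 F [-1.4  1.6  4.7] w 0.382 tilt -1.0
```

Gripped: width 33.6 mm matches the bar. I lift, then turn.

step_arm([
  {"grip":1,"xyz":[0,0,-2],"turn":0},
  {"grip":1,"xyz":[0,0,-3],"turn":0},
  {"grip":1,"xyz":[0,0,-3],"turn":0},
  {"grip":1,"xyz":[0,0,-3],"turn":-0.11},
  {"grip":1,"xyz":[0,0,-2],"turn":-0.12},
])

```text
time: 8.77
position: [0.6035, -0.2361, 0.1422]
orientation: [0.001, 0.972, 0.237, 0.001]
contact_force: [1.3, -0.8, -2.6]
width: 0.384
```

step_arm([
  {"grip":1,"xyz":[0,0,0],"turn":-0.12},
  {"grip":1,"xyz":[0,0,0],"turn":-0.12},
  {"grip":1,"xyz":[0,0,0],"turn":-0.12},
  {"grip":1,"xyz":[0,0,0],"turn":-0.12},
  {"grip":1,"xyz":[0,0,0],"turn":-0.12},
])

```text
time: 9.18
position: [0.6024, -0.2355, 0.1389]
orientation: [-0.001, 0.858, 0.514, -0.0]
contact_force: [-0.6, -0.5, -2.5]
width: 0.383
```

step_arm([
  {"grip":1,"xyz":[0,0,0],"turn":-0.12},
  {"grip":1,"xyz":[0,0,0],"turn":-0.12},
  {"grip":1,"xyz":[0,0,0],"turn":-0.12},
  {"grip":1,"xyz":[0,0,0],"turn":0},
])

```text
time: 9.52
position: [0.6024, -0.2355, 0.1388]
orientation: [-0.001, 0.753, 0.658, -0.0]
contact_force: [0.9, -0.2, -2.4]
width: 0.385
```

```bash
python3 -c "
from h import *
delta(.5065,.0817,.13,1.449)"
```

```text
t 9.52 pos [ 0.6024 -0.2355  0.1388] phi 1.437 cm [ 30.16 -13.73   0.92] turn -0.012 F [ 0.9 -0.2 -2.4] w 0.385 tilt -1.0
```

step_arm([
  {"grip":1,"xyz":[2,-1,0],"turn":-0.012},
  {"grip":1,"xyz":[3.5,-1.6,0],"turn":0},
  {"grip":1,"xyz":[3.5,-1.6,0],"turn":0},
  {"grip":1,"xyz":[3.5,-1.6,0],"turn":0},
  {"grip":1,"xyz":[3.5,-1.6,0],"turn":0},
])

```text
time: 9.93
position: [0.5487, -0.0662, 0.1393]
orientation: [-0.0, 0.752, 0.659, -0.0]
contact_force: [1.6, 0.5, -2.0]
width: 0.385
```

step_arm([
  {"grip":1,"xyz":[3.5,-1.6,0],"turn":0},
  {"grip":1,"xyz":[3.5,-1.6,0],"turn":0},
  {"grip":1,"xyz":[3.5,-1.6,0],"turn":0},
  {"grip":1,"xyz":[2,-1,0],"turn":0},
  {"grip":1,"xyz":[0,0,0],"turn":0},
])

```text
time: 10.35
position: [0.5056, 0.0677, 0.1392]
orientation: [-0.001, 0.75, 0.661, -0.0]
contact_force: [0.2, 1.4, -2.4]
width: 0.386
```

step_arm([
  {"grip":1,"xyz":[0,0,0],"turn":0},
  {"grip":1,"xyz":[0,0,0],"turn":0},
  {"grip":1,"xyz":[0,0,0],"turn":0},
])

```text
time: 10.6
position: [0.5086, 0.0626, 0.1399]
orientation: [0.0, 0.751, 0.66, -0.0]
contact_force: [0.0, -0.7, -3.4]
width: 0.382
```

```bash
python3 -c "
from h import *
delta(.5065,.0817,.085,1.449)"
```

```text
t 10.6 pos [0.5086 0.0626 0.1399] phi 1.443 cm [ 1.87 -0.46  5.49] turn -0.006 F [ 0.  -0.7 -3.4] w 0.382 tilt -1.0
```

step_arm([
  {"grip":1,"xyz":[1.9,-0.45,0],"turn":-0.006},
  {"grip":1,"xyz":[0,0,2],"turn":0},
  {"grip":1,"xyz":[0,0,2.4],"turn":0},
  {"grip":1,"xyz":[0,0,0],"turn":0},
  {"grip":1,"xyz":[0,0,0],"turn":0},
])

```text
time: 11.02
position: [0.5052, 0.0821, 0.0949]
orientation: [-0.001, 0.749, 0.663, -0.001]
contact_force: [0.4, -0.4, -3.1]
width: 0.382
```

step_arm([
  {"grip":1,"xyz":[0,0,0],"turn":0},
  {"grip":1,"xyz":[0,0,0],"turn":0},
])

```text
time: 11.18
position: [0.5073, 0.0825, 0.0973]
orientation: [0.001, 0.749, 0.663, 0.001]
contact_force: [0.6, 0.7, -2.5]
width: 0.384
```

```bash
python3 -c "
from h import *
delta(.5065,.0817,.016,1.449)
a=arm.camera('side'); 
cv2.imwrite('pics/s4.png',cv2.resize(a['pixels'][195:345,200:400],None,fx=4,fy=4,interpolation=2))"
```

```text
t 11.18 pos [0.5073 0.0825 0.0973] phi 1.45 cm [-0.09 -0.09  8.13] turn 0.001 F [ 0.6  0.7 -2.5] w 0.384 tilt -1.0
```

View pics/s4.png

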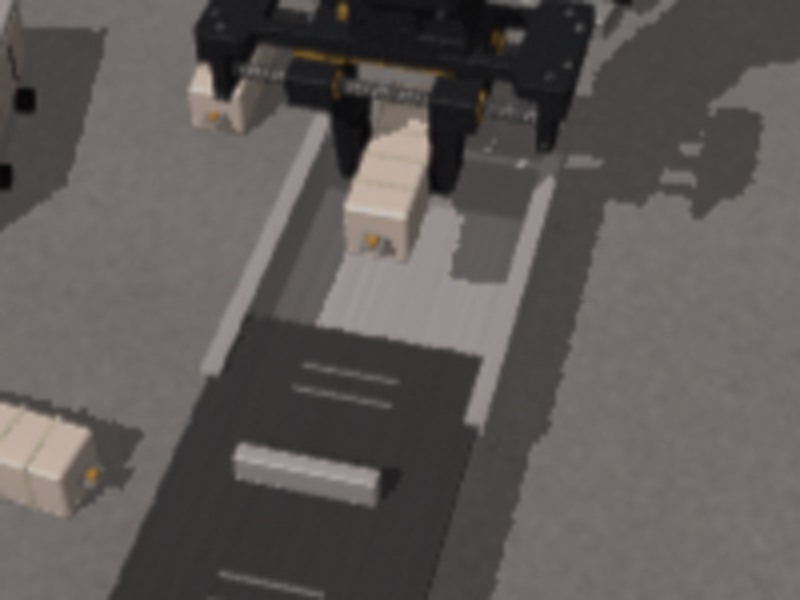

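The bar hangs level over the mouth, aligned with the enclosure; its +y lug is at crop (373,240). I check that against the numbers.

```bash
python3 -c "
from h import *
c=arm.camera('side')
p=atz(c,(200+373/4,195+240/4),.104)[:2]; print('lug enc xy',(p-[.509,.1011])@EX,(p-[.509,.1011])@EY)
# rails near cover edge / far corners, z=.056, enc coords
for u in((210,372),(480,430),(322,118),(551,180)):
    p=atz(c,(200+u[0]/4,195+u[1]/4),.056)[:2]; print(((p-[.509,.1011])@EX).round(4),((p-[.509,.1011])@EY).round(4))
"
```

```text
lug enc xy 0.00024433166180919054 0.037236209140967924
0.069 0.0992
-0.0701 0.1031
0.0698 -0.0943
-0.0691 -0.0742
```

step_arm([
  {"grip":1,"xyz":[-0.1,-0.1,1.5],"turn":0},
  {"grip":1,"xyz":[0,0,2],"turn":0},
  {"grip":1,"xyz":[0,0,2],"turn":0},
  {"grip":1,"xyz":[0,0,1],"turn":0},
  {"grip":1,"xyz":[0,0,0.5],"turn":0},
])

```text
time: 11.7
position: [0.5042, 0.0822, 0.0249]
orientation: [-0.001, 0.748, 0.663, -0.001]
contact_force: [-0.6, 0.6, -2.6]
width: 0.384
```

step_arm([
  {"grip":1,"xyz":[0,0,0],"turn":0},
  {"grip":1,"xyz":[0,0,0],"turn":0},
  {"grip":1,"xyz":[0,0,0],"turn":0},
])

```text
time: 11.95
position: [0.506, 0.0822, 0.027]
orientation: [0.001, 0.748, 0.664, 0.001]
contact_force: [-0.3, 0.3, -3.0]
width: 0.388
```

step_arm([
  {"grip":1,"xyz":[0,0,0.4],"turn":0},
  {"grip":1,"xyz":[0,0,0.4],"turn":0},
  {"grip":1,"xyz":[0,0,0.2],"turn":0},
  {"grip":1,"xyz":[0,0,0],"turn":0},
  {"grip":1,"xyz":[0,0,0],"turn":0},
])

```text
time: 12.37
position: [0.5047, 0.0822, 0.0157]
orientation: [-0.0, 0.748, 0.664, -0.0]
contact_force: [-0.4, 0.6, -2.0]
width: 0.384
```

step_arm([
  {"grip":1,"xyz":[0,0,0.1],"turn":0},
  {"grip":1,"xyz":[0,0,0.1],"turn":0},
  {"grip":1,"xyz":[0,0,0],"turn":0},
])

```text
time: 12.62
position: [0.5051, 0.0822, 0.0144]
orientation: [0.0, 0.748, 0.664, 0.0]
contact_force: [-2.0, -0.5, 4.3]
width: 0.386
```

The wrist force reversed (−2.5 → +4.3 N) at z=0.0144, as predicted for the floor. I release, opening partly so the fingers clear the lips.

step_arm([
  {"grip":-0.2,"xyz":[0,0,0],"turn":0},
  {"grip":-0.2,"xyz":[0,0,0],"turn":0},
  {"grip":-0.2,"xyz":[0,0,0],"turn":0},
  {"grip":-0.2,"xyz":[0,0,0],"turn":0},
])

```text
time: 12.95
position: [0.5051, 0.0822, 0.014]
orientation: [0.0, 0.748, 0.664, 0.0]
contact_force: [1.0, -0.1, -0.1]
width: 0.596
```

step_arm([
  {"grip":-0.2,"xyz":[0,0,-1],"turn":0},
  {"grip":-0.2,"xyz":[0,0,-2],"turn":0},
  {"grip":-0.2,"xyz":[0,0,-3],"turn":0},
  {"grip":-0.2,"xyz":[0,0,-3],"turn":0},
  {"grip":-0.2,"xyz":[0,0,-3],"turn":0},
])

```text
time: 13.37
position: [0.5046, 0.0822, 0.1357]
orientation: [-0.0, 0.748, 0.664, -0.0]
contact_force: [-0.2, -0.6, -0.6]
width: 0.6
```

```bash
python3 -c "
from h import *
delta(.53,.251,.13,-.122)
a=arm.camera('side'); 
cv2.imwrite('pics/s5.png',cv2.resize(a['pixels'][195:345,200:400],None,fx=4,fy=4,interpolation=2))"
```

```text
t 13.37 pos [0.5046 0.0822 0.1357] phi 1.451 cm [17.06  0.51  0.57] turn 1.573 F [-0.2 -0.6 -0.6] w 0.6 tilt -1.0
```

View pics/s5.png

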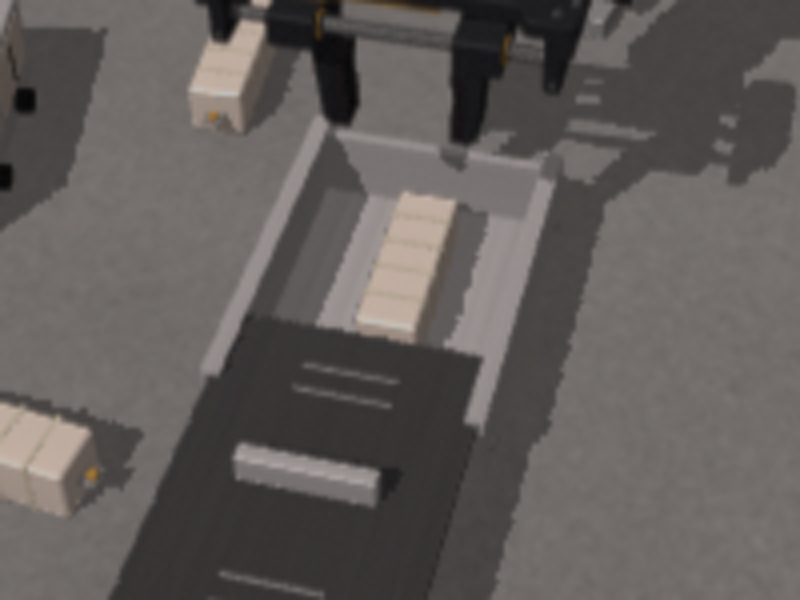

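The resistor lies flat on the floor at crop (407,265), parallel to the walls, clear of the cover edge. Back to the rib.

step_arm([
  {"grip":0,"xyz":[2.5,0,0],"turn":0},
  {"grip":0,"xyz":[4,0.2,0],"turn":0},
  {"grip":0,"xyz":[4,0.2,0],"turn":0},
  {"grip":0,"xyz":[4,0.1,0],"turn":0},
  {"grip":0,"xyz":[2.5,0,0],"turn":0.121},
])

```text
time: 13.83
position: [0.5305, 0.2537, 0.1348]
orientation: [-0.0, 0.786, 0.618, 0.001]
contact_force: [0.5, -0.3, 0.2]
width: 0.497
```

step_arm([
  {"grip":0,"xyz":[0,0,0],"turn":0.121},
  {"grip":0,"xyz":[0,0,0],"turn":0.121},
  {"grip":0,"xyz":[0,0,0],"turn":0.121},
  {"grip":0,"xyz":[0,0,0],"turn":0.121},
  {"grip":0,"xyz":[0,0,0],"turn":0.121},
])

```text
time: 14.25
position: [0.5302, 0.2506, 0.1344]
orientation: [0.0, 0.936, 0.352, 0.0]
contact_force: [0.3, 0.3, -0.4]
width: 0.498
```

step_arm([
  {"grip":0,"xyz":[0,0,0],"turn":0.121},
  {"grip":0,"xyz":[0,0,0],"turn":0.121},
  {"grip":0,"xyz":[0,0,0],"turn":0.121},
  {"grip":0,"xyz":[0,0,0],"turn":0.121},
  {"grip":0,"xyz":[0,0,0],"turn":0.121},
])

```text
time: 14.67
position: [0.5302, 0.2504, 0.1344]
orientation: [-0.0, 0.998, 0.057, 0.0]
contact_force: [-0.2, -0.1, 0.1]
width: 0.501
```

step_arm([
  {"grip":0,"xyz":[0,0,0],"turn":0.121},
  {"grip":0,"xyz":[0,0,0],"turn":0.121},
  {"grip":0,"xyz":[0,0,0],"turn":0},
  {"grip":0,"xyz":[0,0,0],"turn":0},
])

```text
time: 15.0
position: [0.5302, 0.2504, 0.1343]
orientation: [-0.0, 0.998, -0.059, 0.0]
contact_force: [0.0, -0.5, -1.2]
width: 0.502
```

```bash
python3 -c "
from h import *
delta(.5285,.250,.062,-.122)"
```

```text
t 15.0 pos [0.5302 0.2504 0.1343] phi -0.118 cm [-0.17  0.06  7.23] turn 0.004 F [ 0.  -0.5 -1.2] w 0.502 tilt -1.0
```

step_arm([
  {"grip":0,"xyz":[-0.2,0,2],"turn":0.004},
  {"grip":0,"xyz":[0,0,2.5],"turn":0},
  {"grip":0,"xyz":[0,0,2],"turn":0},
  {"grip":0,"xyz":[0,0,0.6],"turn":0},
  {"grip":0,"xyz":[0,0,0],"turn":0},
])

```text
time: 15.42
position: [0.5267, 0.2502, 0.0611]
orientation: [0.001, 0.998, -0.062, -0.002]
contact_force: [-1.2, -0.4, -0.2]
width: 0.502
```

step_arm([
  {"grip":1,"xyz":[0,0,0],"turn":0},
  {"grip":1,"xyz":[0,0,0],"turn":0},
  {"grip":1,"xyz":[0,0,0],"turn":0},
  {"grip":1,"xyz":[0,0,0],"turn":0},
  {"grip":1,"xyz":[0,0,0],"turn":0},
], grip_force=10)

```text
time: 15.83
position: [0.5288, 0.2508, 0.0638]
orientation: [-0.0, 0.998, -0.063, 0.001]
contact_force: [0.2, 0.5, -0.1]
width: 0.144
```

step_arm([
  {"grip":1,"xyz":[0,0,0],"turn":0},
  {"grip":1,"xyz":[0,0,0],"turn":0},
])

```text
time: 16.0
position: [0.5287, 0.25, 0.0637]
orientation: [0.0, 0.998, -0.063, 0.0]
contact_force: [-2.0, -5.2, 5.3]
width: 0.112
```

Gripped the rib (9.9 mm). Slide shut: 15 cm along tool +y, the end taken slowly.

step_arm([
  {"grip":1,"xyz":[0,1,0],"turn":0},
  {"grip":1,"xyz":[0,1.5,0],"turn":0},
  {"grip":1,"xyz":[0,1.8,0],"turn":0},
  {"grip":1,"xyz":[0,1.8,0],"turn":0},
  {"grip":1,"xyz":[0,1.8,0],"turn":0},
])

```text
time: 16.42
position: [0.5189, 0.1721, 0.0637]
orientation: [-0.001, 0.998, -0.063, 0.001]
contact_force: [1.1, 3.0, 3.4]
width: 0.112
```

step_arm([
  {"grip":1,"xyz":[0,1.8,0],"turn":0},
  {"grip":1,"xyz":[0,1.8,0],"turn":0},
  {"grip":1,"xyz":[0,1.3,0],"turn":0},
  {"grip":1,"xyz":[0,0.8,0],"turn":0},
  {"grip":1,"xyz":[0,0,0],"turn":0},
])

```text
time: 16.83
position: [0.5117, 0.1139, 0.0637]
orientation: [0.0, 0.998, -0.064, 0.001]
contact_force: [-0.2, -2.6, 5.3]
width: 0.109
```

```bash
python3 -c "
from h import *
delta(*(np.array([.5302,.250])-.15*EY),.0637,-.122)"
```

```text
t 16.83 pos [0.5117 0.1139 0.0637] phi -0.127 cm [ 0.19  1.27 -0.  ] turn -0.005 F [-0.2 -2.6  5.3] w 0.109 tilt -1.0
```

step_arm([
  {"grip":1,"xyz":[0,0.6,0],"turn":0},
  {"grip":1,"xyz":[0,0.5,0],"turn":0},
  {"grip":1,"xyz":[0,0.2,0],"turn":0},
  {"grip":1,"xyz":[0,0,0],"turn":0},
])

```text
time: 17.17
position: [0.5103, 0.1022, 0.0637]
orientation: [-0.0, 0.998, -0.063, 0.001]
contact_force: [-0.4, -1.0, 6.7]
width: 0.113
```

step_arm([
  {"grip":1,"xyz":[0,0.3,0],"turn":0},
  {"grip":1,"xyz":[0,0,0],"turn":0},
  {"grip":1,"xyz":[0,0,0],"turn":0},
])

```text
time: 17.42
position: [0.5101, 0.101, 0.0636]
orientation: [-0.001, 0.998, -0.063, 0.001]
contact_force: [1.6, 6.7, 4.1]
width: 0.115
```

step_arm([
  {"grip":1,"xyz":[0,0.3,0],"turn":0},
  {"grip":1,"xyz":[0,0,0],"turn":0},
  {"grip":1,"xyz":[0,0,0],"turn":0},
])

```text
time: 17.67
position: [0.51, 0.1004, 0.0636]
orientation: [-0.003, 0.998, -0.063, 0.002]
contact_force: [4.4, 19.6, 2.6]
width: 0.125
```

The end stop is felt (19.6 N, no further motion), with total travel 150 mm from the open stop. Release and rise.

step_arm([
  {"grip":-0.2,"xyz":[0,0,0],"turn":0},
  {"grip":-0.2,"xyz":[0,0,0],"turn":0},
  {"grip":-0.2,"xyz":[0,0,0],"turn":0},
  {"grip":-0.2,"xyz":[0,0,0],"turn":0},
  {"grip":-0.2,"xyz":[0,0,0],"turn":0},
])

```text
time: 18.08
position: [0.5083, 0.0965, 0.0625]
orientation: [0.0, 0.998, -0.063, -0.0]
contact_force: [0.1, 0.2, -0.2]
width: 0.481
```

step_arm([
  {"grip":-0.2,"xyz":[0,0,-2],"turn":0},
  {"grip":-0.2,"xyz":[0,0,-3],"turn":0},
  {"grip":-0.2,"xyz":[0,0,-3],"turn":0},
  {"grip":-0.2,"xyz":[0,4,-3],"turn":0},
  {"grip":-0.2,"xyz":[0,4,-1],"turn":0},
])

```text
time: 18.5
position: [0.5013, 0.0246, 0.1817]
orientation: [0.0, 0.998, -0.061, 0.003]
contact_force: [0.9, -0.1, 0.8]
width: 0.6
```

step_arm([
  {"grip":-0.2,"xyz":[0,4,0],"turn":0},
  {"grip":-0.2,"xyz":[0,4,0],"turn":0},
  {"grip":-0.2,"xyz":[0,4,0],"turn":0},
  {"grip":-0.2,"xyz":[0,2,0],"turn":0},
  {"grip":-0.2,"xyz":[0,0,0],"turn":0},
])

```text
time: 18.92
position: [0.4814, -0.1189, 0.178]
orientation: [0.001, 0.998, -0.065, 0.0]
contact_force: [-0.5, 0.8, 1.2]
width: 0.602
```

```bash
python3 -c "
from h import *
a=arm.camera('side'); b=arm.camera('top')
f=lambda i:cv2.resize(i,None,fx=1.25,fy=1.25,interpolation=2)
cv2.imwrite('pics/f.png',cv2.resize(np.vstack([f(a['pixels'][120:340,150:450]),f(b['pixels'][80:260,150:450])]),None,fx=1.19,fy=1.19,interpolation=2))
for n,c in(('side',a),('top',b)):
  for l in('cover_rib','battery','key','swr_meter'): print(n,l,[(np.round(r['uv']),round(r['p'],2)) for r in arm.search_frame(c,l)[:2]])
"
```

```text
side cover_rib [(array([420., 148.]), 0.73), (array([297., 267.]), 0.61)]
side battery [(array([346., 151.]), 0.71)]
side key [(array([338., 192.]), 0.63), (array([294., 264.]), 0.43)]
side swr_meter [(array([182., 222.]), 0.74)]
top cover_rib [(array([242., 191.]), 0.74), (array([426., 292.]), 0.72)]
top battery [(array([420., 212.]), 0.71)]
top key [(array([362., 222.]), 0.74)]
top swr_meter [(array([244., 185.]), 0.67), (array([286.,  88.]), 0.61)]
```

View pics/f.png

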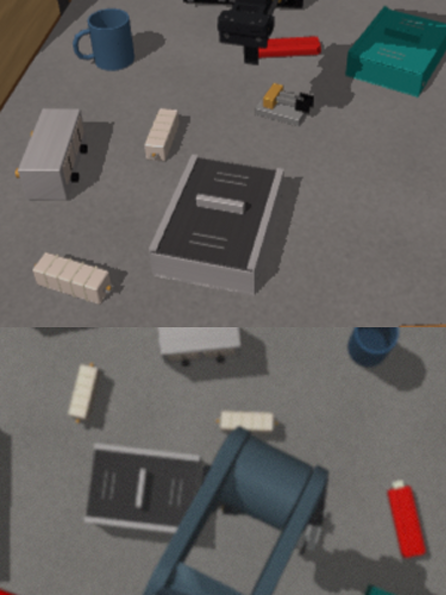

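The cover is flush over the far end, the rib is centred, and the neighbours are in place. Handing in.

```bash
python3 -c "
from plant import arm
print(arm.job_done())"
```

```text
the job is handed in; nothing more can be done
None
```

The ceramic resistor is lying in the aluminium enclosure with the cover shut, and I handed the job in at about 19 s of the 64 s allowed. I have no verdict back.

- **What I did:** I slid the cover open to its end stop. I took the off-white bar farthest to the robot's right and lowered it until the wrist force showed it was on the floor. Then I let go and slid the cover closed.
- **Resistor:** The picture taken before closing showed it flat and parallel to the walls, clear of the cover's edge.
- **Cover:** It met the closing stop at 19.6 N, about 150 mm from the open stop, so it should be fully shut. The last pictures show it over both ends.
- **Other things:** The battery pack, key, standing-wave meter, other two bars and turquoise box look unmoved in the last pictures. The battery and key came up within about 8 pixels of where they started, which I put down to the detector being a little off.
- **Disagreement:** In the last check the detector labelled the enclosure as a standing-wave meter (top view) and as a key (side view). I took these as false detections.

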